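# Put a bench pin away in the tilt-out bin

### The arm

A 6-joint arm with a two-finger parallel gripper is mounted at the origin on the work surface. World frame = base frame: x ahead of the robot, y to its left, z up, the work surface at z = 0. Lengths are in m, angles in degrees, forces in N, time in s.
With the tool pointing down it reaches from about 0.375 to 0.9 m from the base axis. Payload 3.1 kg.
Tool frame: the origin (TCP) lies at the very end of the fingers, on their centre line; the grasp point (between the pads) lies 19 mm behind it; z points along the fingers, y is the direction in which the jaws open and shut (so a half turn about z gives the same grasp; the last joint's range is limited). The gripper opens to 87 mm and grips with 3 to 60 N. Pads are 19 mm wide; open, the fingers measure 117 mm over their backs; the gripper's body (75 mm by 190 mm) begins 51 mm behind the grasp point.
Start: joints at [62.596, 30.224, 82.088, -0, 67.689, -10.227], TCP at [0.185, 0.597, 0.223] pointing down, gripper open.
Joint ranges: [-176.69, 176.69], [-43.24, 126.21], [12.49, 139.97], [-82, 262], [0, 151.66], [-163.58, 163.58]. Speed limits (degrees/s): [159.86, 159.86, 180, 180, 180, 180].

### API

Orientations are given as a 3x3 rotation matrix whose columns are the frame's x, y, z axes.
In Python, from rig import read_state, capture, hand_in gives the robot as it stands. The module is installed in compiled form; this text tells all that it offers.
- The arm moves only by the tool move_arm, never from a script. Its arguments are lists of equal length, an entry for each row: "linear": the shift along the tool's x, y, z in cm, a list of three; "angular": the turn, a rotation vector about the tool's x, y, z in rad, a list of three; "fingers": the gripper command: -1 is fully open, 1 is shut, values between are in proportion. In form: {"linear": [[tx, ty, tz], ...], "angular": [[wx, wy, wz], ...], "fingers": [fingers, ...]}. A call has 1 to 12 rows; each row is the pose to reach, as a shift and turn from the pose measured when the call began, along the tool's axes at that moment; what a row does not reach only later rows make up. A row lasts 1/12 s, in which the tool goes at most 41.7 mm and 7.16 degrees, less where a joint would pass 70% of its speed; a pose out of reach is approached as far as the arm can. A call with a gripper value outside its range is refused whole. The fingers move at their own pace and stop on an object; the grip force is fixed at half the most. Time passes only in rows, so rows that repeat a pose let the fingers close. It gives the time, the measured TCP pose, the force and the opening at its end, in the units of the state.
- read_state(): the state, without advancing time (a new reading comes with each control period).
- capture(name): name is "scene" or "top"; returns a dict with "color" (420x560x3 uint8, red, green, blue), "fx", "fy", "cx", "cy" (pixels), "view" (4x4, takes a point from world to camera coordinates). Camera axes: x right, y down, z forward; pixel columns grow to the right and rows downward; lengths in m; the calibration is good to about 2 mm. A picture is of the moment at which its call begins. There is no depth.
- hand_in(): hands the job in, once; it reports no verdict.
The state is a dict: "time_s": time; "joint_positions": joint angles; "qvel": joint speeds; "tau": joint torques, N m; "position": TCP position; "tcp_rot": TCP orientation; "force": force on the tool from outside, world axes, zero at the start; "moment": the same for the moment, N m; "opening": opening from 0.0 (shut) to 1.0 (fully open).
Only numpy, scipy, OpenCV 4.12 (cv2) and the standard library are available. Lean on these libraries where they do the work, as an engineer would, in place of code of your own. Each camera call takes 0.05 s, during which the arm holds its last target. There are 200 camera calls.

### The job

Put the top wooden bench pin away in the blue tilt-out bin below its stack: tip that bin forward all the way, then, without lifting the pin, push it forward off the stack so that it drops into the open bin, and push the bin back until it clicks fully shut. The two lower pins must stay as they lie, the other bins shut, and everything else where it stands.

Things in the scene. Friction and masses are not known exactly. Their poses are not given: they have to be found in the camera images.
- cab_stack_top (a point): centre of the flat top (120 x 140 mm) of the grey cabinet that holds the blue bin and carries the stack of bench pins; z up, x to the back, -x to the cabinet's front. All three cabinets are alike, fixed, 120 deep (x) x 140 wide (y) x 130 mm high, on a 10 mm board, side by side at 155 mm spacing, facing the same way; their left-to-right order varies.
- cab_stack_pivot (a point): middle of the blue bin's hinge line, on the cabinet's front plane, 118 mm below the cabinet top; fixed; axes as the cabinet's. The bin's top swings towards -x about this line, along y.
- bin_stack (a joint): tilt of the blue bin (rad): 0 = shut, 0.75 = fully tipped forward against its stop. A sprung ball catch holds it shut: about 5 N at the tab frees it; it lets go past about 0.08, and from 0.16 on only hinge friction acts (1 to 2 N at the tab), so the bin stays where it is left. Pushing it back from 0.16 to about 0.07 takes about 5 N at the tab; there it snaps home with a click to 0.
- bin_stack_tab (a point): middle of the top edge of the blue bin's front panel, on its inner (rear) face; 150 mm from the hinge line. Moves with the bin. The panel is 6 mm thick and lies in front of the cabinet, z of this frame along the panel. Its upper 32 mm, 128 mm wide, stand above the cabinet's top as a pull tab when shut, so that a finger can pull it from behind.
- bin_stack_in (a point): centre of the blue bin's inner floor; moves with the bin: x to the bin's back, z up along its panel. The bin inside is 82 deep (x, -41 to +41 mm) x 118 wide (y); walls 4 mm, open at the top; sides 92 mm high in front, sides and back 60 mm high behind.
- pin_top_mid (a point): centre of the top bench pin, a darker slab of wood 88 long (x) x 55 wide (y) x 16 mm thick, about 60 g, with a notch 19 wide x 26 mm deep in its front (-x) end; rear end flat. The long way runs front to back.
- pin_middle: second bench pin of the stack, pale wood, same size; origin at the centre of its underside.
- pin_bottom: lowest bench pin, pale wood, same size, lying on the cabinet's top; the stack's front ends are 4 to 12 mm behind the cabinet's front; origin at the centre of its underside.
- cab_left_top (a point): centre of the flat top (120 x 140 mm) of the grey cabinet that holds the yellow bin and carries a jar; z up, x to the back, -x to the cabinet's front. All three cabinets are alike, fixed, 120 deep (x) x 140 wide (y) x 130 mm high, on a 10 mm board, side by side at 155 mm spacing, facing the same way; their left-to-right order varies.
- cab_right_top (a point): centre of the flat top (120 x 140 mm) of the grey cabinet that holds the red bin and carries a tin; z up, x to the back, -x to the cabinet's front. All three cabinets are alike, fixed, 120 deep (x) x 140 wide (y) x 130 mm high, on a 10 mm board, side by side at 155 mm spacing, facing the same way; their left-to-right order varies.
- bin_left (a joint): tilt of the yellow bin (rad), 0 = shut; same make as the blue one.
- bin_right (a joint): tilt of the red bin (rad), 0 = shut; same make.
- jar: amber jar, 54 mm across, 75 mm high, standing on the yellow bin's cabinet; origin at its underside.
- tin: metal tin, 60 mm across, 45 mm high, standing on the red bin's cabinet; origin at its underside.
- hammer: hammer, 220 mm long, lying on the table; origin at the middle of its length, on the table.
- mandrel: ring mandrel (tapered steel rod with wooden handle), 240 mm long, 32 mm high, lying on the table; origin at mid-length, on the table.
- dish: white bowl, 90 mm across, 32 mm high; origin at its underside.
- spirit: white bottle, 60 mm across, 130 mm high; origin at its underside.
- pliers: red-handled pliers, 135 mm long, 14 mm high, lying flat; origin at mid-length, on the table.

How it is judged (in metres and radians):
On the way, in this order (a step that is already met when the one before it is completed fails the run):
1. the blue bin is tipped fully forward (value of joint bin_stack above 0.66 rad), for 0.2 s.
2. the top pin has gone into the tipped-out bin (x of pin_top_mid in the frame of bin_stack_in between -0.045 and 0.045 m and y of pin_top_mid in the frame of bin_stack_in between -0.06 and 0.06 m and z of pin_top_mid in the frame of bin_stack_in between 0 and 0.085 m and value of joint bin_stack above 0.5 rad), for 0.2 s.
At the end, for the whole second after the job is handed in: The blue bin is clicked shut (below 0.03 rad) with the top pin at rest inside it, the two lower pins within 12 mm of where they lay, the yellow and red bins shut (value of joint each of bin_stack, bin_left, bin_right below 0.03 rad and x of pin_top_mid in the frame of bin_stack_in between -0.045 and 0.045 m and y of pin_top_mid in the frame of bin_stack_in between -0.06 and 0.06 m and z of pin_top_mid in the frame of bin_stack_in between 0 and 0.085 m and linear speed of pin_top below 0.02 m/s and distance of each of pin_middle, pin_bottom from where it was at the start of the episode below 0.012 m); the robot touches nothing.
It fails at once if the top pin is lifted more than about 12 mm (height (world z) of pin_top_mid above 0.192 m).
It fails at once if a lower pin is pushed more than 20 mm (distance of any of pin_middle, pin_bottom from where it was at the start of the episode above 0.02 m).
It fails at once if another bin is opened (value of joint any of bin_left, bin_right above 0.1 rad).
It fails at once if a bystander is knocked over or moved more than 30 mm (distance of any of jar, tin, hammer, mandrel, dish, spirit, pliers from where it was at the start of the episode above 0.03 m or angle between any of jar, tin, spirit, dish's own z axis and vertical above 0.5 rad).
It also fails if it takes over 58 s, if anything falls off the work surface, if the arm or the gripper's body presses on something with over 40 N, if the wrist force passes 120 N, or if a joint passes its speed limit or range.

## Working session

There is one attempt and no reset: what is moved stays moved. The work goes in short steps, Python scripts to look and compute and a tool call to move; the robot and the scene stay as the last step left them, time stands still between calls to the robot, and variables do not carry over. Pictures are saved under pics/ and viewed, about 8 in all and at most 12, crops included, and the job is handed in when it is done.

Besides the shell and the picture viewer there is one more tool, called after ">>>" by a JSON object that holds its "method" and its "body". move_arm: Moves the arm, as the interface text tells. Its arguments: {"type":"object","properties":{"linear":{"type":"array"},"angular":{"type":"array"},"fingers":{"type":"array"}},"required":["linear","angular","fingers"]}

```bash
mkdir -p pics
python3 - <<'E'
from rig import read_state, capture
import cv2,pickle
s=read_state(); print(s)
for n in("scene","top"):
    c=capture(n); pickle.dump(c,open(n+".pkl","wb"))
    print(n,c["fx"],c["fy"],c["cx"],c["cy"],c["view"].round(4).tolist())
    cv2.imwrite(f"pics/{n}1.png",cv2.resize(c["color"][:,:,::-1],None,fx=1.42,fy=1.42,interpolation=cv2.INTER_CUBIC))
E
```

```text
{'time_s': 0.0, 'joint_positions': array([ 6.25969184e+01,  3.02787142e+01,  8.21571558e+01,  2.22419825e-04,
        6.76896783e+01, -1.02275838e+01]), 'qvel': array([-0.08408681, -0.00835131, -0.01771194,  0.0518476 , -0.02964618,
        0.02389493]), 'tau': array([ 4.27174145e-04, -4.40038848e+01, -1.76591957e+01,  6.34618755e-02,
        5.82816044e-02, -1.77413253e-04]), 'position': array([0.1841886 , 0.596466  , 0.22157008]), 'tcp_rot': array([[-9.55404098e-01,  2.95299825e-01, -1.01169669e-03],
       [ 2.95301297e-01,  9.55402201e-01, -1.94370077e-03],
       [ 3.92602750e-04, -2.15577503e-03, -9.99997599e-01]]), 'force': array([ 0.3243766 , -0.02113493, -0.40889541]), 'moment': array([ 0.01922921, -0.07027576,  0.00678301]), 'opening': 0.9986461638821973}
scene 398.16539763520524 398.16539763520524 281.0443179809564 212.7018659351407 [[0.9927, 0.1202, 0.0132, -0.5094], [0.0853, -0.6188, -0.7809, 0.0864], [-0.0857, 0.7763, -0.6245, 1.1468], [0.0, 0.0, 0.0, 1.0]]
top 530.0459620449205 530.0459620449205 283.26915722756434 217.7027054195699 [[-0.0019, -1.0, -0.0057, 0.0244], [-0.9949, 0.0024, -0.1011, 0.5213], [0.1011, 0.0055, -0.9949, 1.4203], [0.0, 0.0, 0.0, 1.0]]
```

View pics/scene1.png

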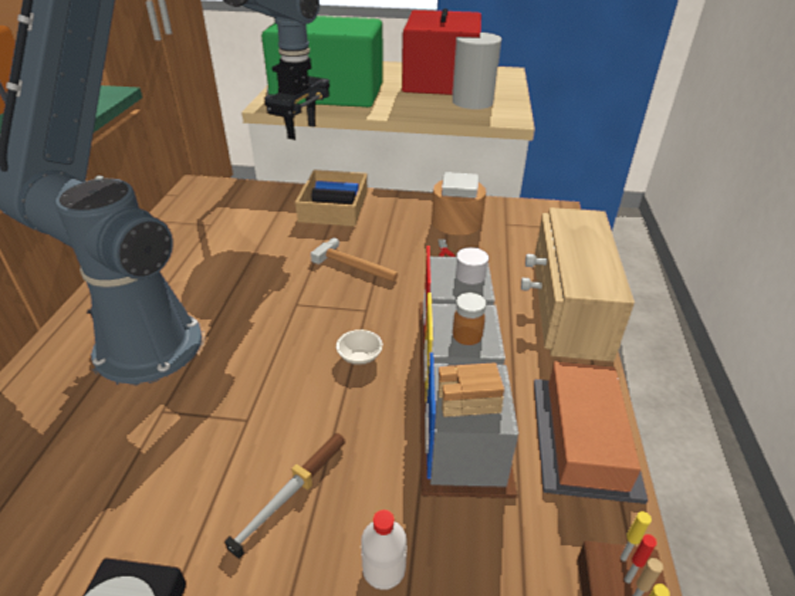

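View pics/top1.png

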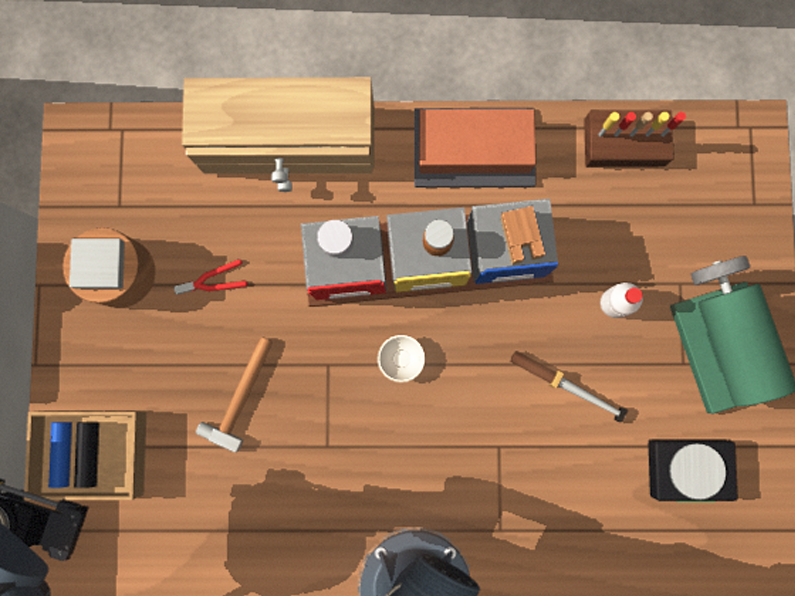

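The blue bin's cabinet is the rightmost one, at about (513,240) in the top view. The pin stack with its notch to the front sits at (522,235), the jar at (438,237) and the tin at (335,237). I'll enlarge both views to pick corners.

Run:
```python
import cv2,pickle,numpy as np
t=pickle.load(open("top.pkl","rb"))["color"][:,:,::-1]; s=pickle.load(open("scene.pkl","rb"))["color"][:,:,::-1]
a=cv2.resize(t[135:205,325:395],None,fx=8,fy=8,interpolation=cv2.INTER_CUBIC)
b=cv2.resize(s[245:350,295:370],(400,560),interpolation=cv2.INTER_CUBIC)
a=a[:, :400+0] if 0 else cv2.resize(a,(400,400)); 
im=np.zeros((560,800,3),np.uint8); im[:400,:400]=a; im[:,400:]=b
cv2.imwrite("pics/z.png",im)
```

```text
(no output)
```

View pics/z.png

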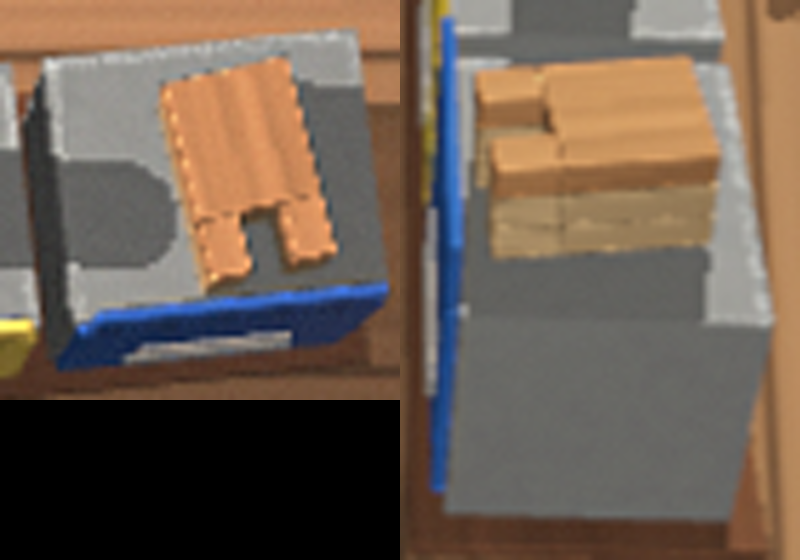

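The left half shows the top-pin corners at (160,88), (290,58), (336,258) and (208,287), the cabinet's rear corners at (46,62) and (355,35), and the tab edge from (90,316) to (388,286). The right half shows the same pin at (718,155), (692,58), (476,75) and (492,148), and the cabinet's near-rear corner at (771,323).

```bash
cat > h.py <<'E'
import pickle,numpy as np
from scipy.optimize import least_squares
C={n:pickle.load(open(n+".pkl","rb")) for n in("scene","top")}
def proj(n,P,C=C):
    c=C[n]; q=c["view"]@np.r_[P,1]; return np.array([c["fx"]*q[0]/q[2]+c["cx"],c["fy"]*q[1]/q[2]+c["cy"]])
T=lambda u,v:("top",((u+.5)/5.714-.5+325,(v+.5)/5.714-.5+135))
S=lambda u,v:("scene",((u+.5)/5.333-.5+295,(v+.5)/5.333-.5+245))
def fit(obs,x0):
    def P(p,l):
        c,s=np.cos(p[3]),np.sin(p[3]); return np.array([p[0]+c*l[0]-s*l[1],p[1]+s*l[0]+c*l[1],p[2]+l[2]])
    f=lambda p:np.concatenate([proj(n,P(p,l))-uv for l,(n,uv) in obs])
    r=least_squares(f,x0); return r.x,f(r.x).reshape(-1,2).round(1)
E
python3 - <<'E'
from h import *
a,b=.044,.0275
pin=[((a,b,0),T(160,88)),((a,-b,0),T(290,58)),((-a,-b,0),T(336,258)),((-a,b,0),T(210,287)),
 ((a,-b,0),S(718,155)),((a,b,0),S(692,58)),((-a,b,0),S(476,75)),((-a,-b,0),S(492,148))]
p,r=fit(pin,[.7,-.2,.188,.1]);print("pin top",p,np.degrees(p[3]));print(r.tolist())
cab=[((.06,.07,0),T(46,62)),((.06,-.07,0),T(355,35)),((.06,-.07,0),S(771,323)),((.06,-.07,-.13),S(727,520)),((-.06,-.07,-.13),S(447,512)),
 ((-.06,.064,.032),T(90,316)),((-.06,-.064,.032),T(388,286))]
q,r=fit(cab,[.7,-.2,.14,.1]);print("cab",q,np.degrees(q[3]));print(r.tolist())
E
```

```text
pin top [ 0.72971046 -0.18277594  0.18391338  0.15726418] 9.010573761901687
[[-0.5, -38.2], [-1.4, -36.4], [-3.2, -37.0], [-3.1, -38.6], [-29.7, 5.5], [-31.7, 4.2], [-32.1, 1.8], [-30.4, 7.6]]
cab [ 0.71978877 -0.17769556  0.11988775  0.45677135] 26.17107033904348
[[-6.7, -16.3], [-12.8, -35.0], [-32.0, -0.2], [-35.7, -1.3], [-29.9, 15.4], [10.2, -23.4], [3.2, -40.3]]
```

```bash
sed -i 's/(u+.5)\/5.333/(u-400+.5)\/5.333/' h.py
python3 - <<'E'
from h import *
a,b=.044,.0275
pin=[((a,b,0),T(160,88)),((a,-b,0),T(290,58)),((-a,-b,0),T(336,258)),((-a,b,0),T(210,287)),
 ((a,-b,0),S(718,155)),((a,b,0),S(692,58)),((-a,b,0),S(476,75)),((-a,-b,0),S(492,148))]
p,r=fit(pin,[.7,-.2,.188,.1]);print("pin top",p,np.degrees(p[3]));print(r.tolist())
cab=[((.06,.07,0),T(46,62)),((.06,-.07,0),T(355,35)),((.06,-.07,0),S(771,323)),((.06,-.07,-.13),S(727,520)),((-.06,-.07,-.13),S(447,512)),
 ((-.06,.064,.032),T(90,316)),((-.06,-.064,.032),T(388,286))]
q,r=fit(cab,[.7,-.2,.14,.1]);print("cab",q,np.degrees(q[3]));print(r.tolist())
c,s=np.cos(q[3]),np.sin(q[3]);d=p[:2]-q[:2];print("pin in cab",c*d[0]+s*d[1],-s*d[0]+c*d[1])
E
```

```text
pin top [ 0.63681955 -0.18518728  0.18755169  0.19458041] 11.148636251722067
[[0.7, -1.2], [-0.2, -0.3], [-0.6, -0.6], [-0.6, -1.3], [-0.3, 0.0], [-0.9, -0.8], [-1.1, -2.2], [-0.7, 3.3]]
cab [ 0.64348143 -0.1776829   0.13722418  0.10393499] 5.955036463160585
[[-0.7, -0.2], [-0.4, -1.3], [-0.5, 0.1], [-0.6, -0.0], [-1.5, 0.3], [0.7, -0.6], [-0.0, -0.8]]
pin in cab -0.007404491663974614 -0.0067727258641306545
```

```bash
cat >> h.py <<'E'
a,b=.044,.0275
pin=[((a,b,0),T(160,88)),((a,-b,0),T(290,58)),((-a,-b,0),T(336,258)),((-a,b,0),T(210,287)),
 ((a,-b,0),S(718,155)),((a,b,0),S(692,58)),((-a,b,0),S(476,73)),((-a,-b,0),S(492,167))]
cab=[((.06,.07,0),T(46,62)),((.06,-.07,0),T(355,35)),((.06,-.07,0),S(771,323)),((.06,-.07,-.13),S(727,520)),((-.06,-.07,-.13),S(447,512)),
 ((-.06,.064,.032),T(90,316)),((-.06,-.064,.032),T(388,286))]
pp,rp=fit(pin,[.7,-.2,.188,.1]); qq,rq=fit(cab,[.7,-.2,.14,.1])
def W(x,y,z): # x from cabinet front plane (to back +), y cabinet, world z
    c,s=np.cos(qq[3]),np.sin(qq[3]); x-=.06; return np.array([qq[0]+c*x-s*y,qq[1]+s*x+c*y,z])
def plan(targets,yaw):
    from rig import read_state
    from scipy.spatial.transform import Rotation as Ro
    s=read_state(); R=s["tcp_rot"]; c,sn=np.cos(yaw),np.sin(yaw)
    G=np.array([[-c,-sn,0],[-sn,c,0],[0,0,-1.]])
    print("t",s["time_s"],"pos",s["position"].round(4),"F",s["force"].round(1),"op",s["opening"],"rotvec",Ro.from_matrix(R.T@G).as_rotvec().round(3).tolist())
    for t in targets: print(np.round(t,4),"->",(R.T@(t-s["position"])*100).round(2).tolist())
def loc(P):
    c,s=np.cos(qq[3]),np.sin(qq[3]); d=np.array(P[:2])-qq[:2]; return np.array([c*d[0]+s*d[1]+.06,-s*d[0]+c*d[1],P[2]])
E
python3 - <<'E'
from h import *
print(pp,np.degrees(pp[3]),rp.tolist(),qq,loc(pp))
plan([[.35,.3,.3],W(.018,.044,.26),W(.018,.044,.157)],qq[3])
E
```

```text
[ 0.63709938 -0.18559877  0.18562253  0.20892521] 11.970532933190015 [[0.5, -0.9], [-0.4, -0.3], [-0.3, -0.8], [-0.2, -1.2], [-0.1, 0.6], [-1.2, -0.2], [-1.2, -0.8], [-0.4, 0.8]] [ 0.64348143 -0.1776829   0.13722418  0.10393499] [ 0.05283113 -0.00721102  0.18562253]
t 0.1 pos [0.1842 0.5965 0.2216] F [0.2 0.3 0.5] op 1.0015215296939233 rotvec [-0.002, -0.001, -0.404]
[0.35 0.3  0.3 ] -> [-24.59, -23.45, -7.8]
[ 0.5971 -0.1383  0.26  ] -> [-61.15, -58.02, -3.74]
[ 0.5971 -0.1383  0.157 ] -> [-61.15, -58.0, 6.56]
```

>>> {"method": "move_arm", "body": {"linear": [[-5,-5,-7],[-10,-9.5,-8],[-15,-14.2,-8],[-20,-19,-8],[-25,-23.7,-8],[-30,-28.5,-8],[-35,-33.2,-8],[-40,-38,-8],[-45,-42.7,-8],[-50,-47.5,-7],[-55,-52.2,-6],[-61.1,-58,-4]], "angular": [[0,0,-0.05],[0,0,-0.1],[0,0,-0.15],[0,0,-0.2],[0,0,-0.25],[0,0,-0.3],[0,0,-0.35],[0,0,-0.4],[0,0,-0.404],[0,0,-0.404],[0,0,-0.404],[0,0,-0.404]], "fingers": [1,1,1,1,1,1,1,1,1,1,1,1]}}

```text
time_s: 1.1
position: [0.4208, 0.1745, 0.2904]
tcp_rot: [[-0.995, -0.104, -0.0], [-0.104, 0.995, -0.002], [0.0, -0.001, -1.0]]
force: [0.4, 1.0, -0.0]
opening: 0.172
```

>>> {"method": "move_arm", "body": {"linear": [[-14.3,-33,3],[-14.3,-33,3],[-14.3,-33,3],[-14.3,-33,3],[-14.3,-33,3],[-14.3,-33,3],[-14.3,-33,3],[-14.3,-33,3],[-14.3,-33,3],[-14.3,-33,3],[-14.3,-33,3],[-14.3,-33,3]], "angular": [[0,0,0],[0,0,0],[0,0,0],[0,0,0],[0,0,0],[0,0,0],[0,0,0],[0,0,0],[0,0,0],[0,0,0],[0,0,0],[0,0,0]], "fingers": [1,1,1,1,1,1,1,1,1,1,1,1]}}

```text
time_s: 2.1
position: [0.5964, -0.1382, 0.2601]
tcp_rot: [[-0.995, -0.104, -0.002], [-0.104, 0.995, 0.0], [0.002, 0.0, -1.0]]
force: [-0.1, -0.1, 0.0]
opening: 0.005
```

Run:
```python
from h import *
from rig import capture
import cv2
print(loc(__import__("rig").read_state()["position"]))
plan([W(.018,.044,.20),W(.018,.044,.157)],qq[3])
t=capture("top")["color"][:,:,::-1];s=capture("scene")["color"][:,:,::-1]
im=np.hstack([cv2.resize(t[110:220,290:400],(400,400),interpolation=2),cv2.resize(s[230:360,270:400],(400,400),interpolation=2)])
cv2.imwrite("pics/a.png",im)
```

```text
[0.01730227 0.04415843 0.26013453]
t 2.1 pos [ 0.5964 -0.1382  0.2601] F [-0.1 -0.1  0. ] op 0.005127836517758979 rotvec [0.0, -0.002, 0.0]
[ 0.5971 -0.1383  0.2   ] -> [-0.08, -0.02, 6.01]
[ 0.5971 -0.1383  0.157 ] -> [-0.09, -0.02, 10.31]
```

View pics/a.png

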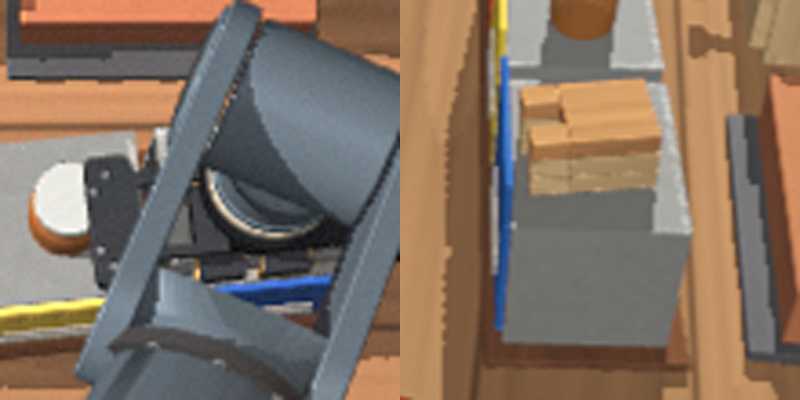

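The closed gripper is about 17 mm behind the blue tab's plane, with the tab visible at (275,290) on the left. The pin stack is undisturbed. The body clears the jar in height. I'll lower it behind the tab.

>>> {"method": "move_arm", "body": {"linear": [[-0.1,0,2],[-0.1,0,4],[-0.1,0,6],[-0.1,0,8],[-0.1,0,9],[-0.1,0,9.6],[-0.1,0,10],[-0.1,0,10],[-0.1,0,10]], "angular": [[0,0,0],[0,0,0],[0,0,0],[0,0,0],[0,0,0],[0,0,0],[0,0,0],[0,0,0],[0,0,0]], "fingers": [1,1,1,1,1,1,1,1,1]}}

```text
time_s: 2.95
position: [0.598, -0.1373, 0.1617]
tcp_rot: [[-0.994, -0.106, 0.0], [-0.106, 0.994, -0.001], [-0.0, -0.001, -1.0]]
force: [0.2, 0.3, 0.1]
opening: 0.006
```

Run:
```python
from h import *
print(loc(__import__("rig").read_state()["position"]))
r=.137; zh=.022
plan([W(.0095-r*np.sin(t),.044,zh+r*np.cos(t)) for t in (0.,.05,.1,.15,.2,.3,.4,.5,.6,.7,.78,.85)],qq[3])
```

```text
[0.01892202 0.04486854 0.16172468]
t 2.95 pos [ 0.598  -0.1373  0.1617] F [0.2 0.3 0.1] op 0.005835703267481443 rotvec [-0.001, 0.0, 0.002]
[ 0.5887 -0.1392  0.159 ] -> [0.94, -0.08, 0.27]
[ 0.5819 -0.1399  0.1588] -> [1.63, -0.08, 0.29]
[ 0.5751 -0.1406  0.1583] -> [2.31, -0.08, 0.34]
[ 0.5683 -0.1413  0.1575] -> [2.99, -0.08, 0.43]
[ 0.5616 -0.142   0.1563] -> [3.66, -0.08, 0.55]
[ 0.5484 -0.1434  0.1529] -> [4.99, -0.08, 0.88]
[ 0.5356 -0.1447  0.1482] -> [6.28, -0.07, 1.35]
[ 0.5234 -0.146   0.1422] -> [7.51, -0.07, 1.95]
[ 0.5118 -0.1472  0.1351] -> [8.68, -0.07, 2.66]
[ 0.5009 -0.1483  0.1268] -> [9.77, -0.06, 3.49]
[ 0.4929 -0.1492  0.1194] -> [10.58, -0.06, 4.23]
[ 0.4863 -0.1498  0.1124] -> [11.24, -0.06, 4.93]
```

>>> {"method": "move_arm", "body": {"linear": [[0.5,-0.1,0.3],[0.9,-0.1,0.3],[1.3,-0.1,0.3],[1.6,-0.1,0.35],[2.0,-0.1,0.4],[2.4,-0.1,0.45],[3.0,-0.1,0.5],[3.7,-0.1,0.6],[4.4,-0.1,0.8],[5.0,-0.1,0.95],[5.6,-0.1,1.1],[6.2,-0.1,1.4]], "angular": [[0,0,0],[0,0,0],[0,0,0],[0,0,0],[0,0,0],[0,0,0],[0,0,0],[0,0,0],[0,0,0],[0,0,0],[0,0,0],[0,0,0]], "fingers": [1,1,1,1,1,1,1,1,1,1,1,1]}}

```text
time_s: 3.95
position: [0.5355, -0.1451, 0.1477]
tcp_rot: [[-0.994, -0.105, 0.0], [-0.105, 0.994, -0.001], [0.0, -0.001, -1.0]]
force: [1.0, -0.3, 1.4]
opening: 0.004
```

Run:
```python
from h import *
from rig import capture
import cv2
print(loc(__import__("rig").read_state()["position"]))
r=.139; zh=.022
plan([W(.0095-r*np.sin(t),.044,zh+r*np.cos(t)) for t in (.4,.5,.6,.7,.78,.85)],qq[3])
s=capture("scene")["color"][:,:,::-1]
cv2.imwrite("pics/b.png",cv2.resize(s[190:360,230:400],(500,500),interpolation=2))
```

```text
[-0.04397144  0.04364945  0.14769066]
t 3.95 pos [ 0.5355 -0.1451  0.1477] F [ 1.  -0.3  1.4] op 0.004236130974651049 rotvec [-0.001, -0.0, 0.002]
[ 0.5349 -0.1448  0.15  ] -> [0.07, 0.03, -0.23]
[ 0.5224 -0.1461  0.144 ] -> [1.32, 0.04, 0.37]
[ 0.5106 -0.1473  0.1367] -> [2.5, 0.04, 1.1]
[ 0.4996 -0.1484  0.1283] -> [3.61, 0.04, 1.94]
[ 0.4915 -0.1493  0.1208] -> [4.43, 0.05, 2.69]
[ 0.4848 -0.15    0.1137] -> [5.1, 0.05, 3.4]
```

View pics/b.png

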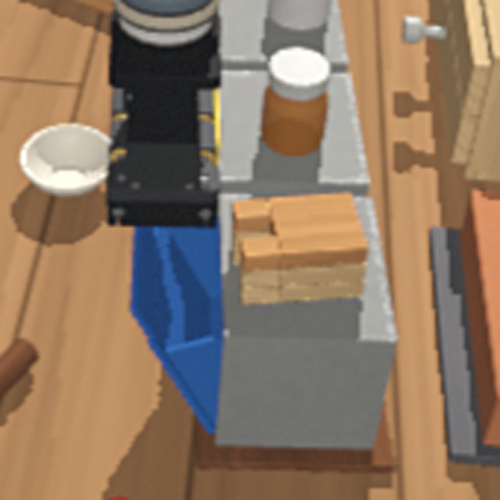

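The bin is about 0.4 rad open, with its blue opening at (180,290). The stack is untouched. I'll continue to the stop.

>>> {"method": "move_arm", "body": {"linear": [[0.7,0,0.15],[1.3,0,0.4],[1.9,0,0.8],[2.5,0,1.15],[3.1,0,1.55],[3.6,0,1.95],[4.0,0,2.3],[4.4,0,2.7],[4.6,0,2.8],[4.8,0,2.9],[4.8,0,2.9],[4.8,0,2.9]], "angular": [[0,0,0],[0,0,0],[0,0,0],[0,0,0],[0,0,0],[0,0,0],[0,0,0],[0,0,0],[0,0,0],[0,0,0],[0,0,0],[0,0,0]], "fingers": [1,1,1,1,1,1,1,1,1,1,1,1]}}

```text
time_s: 5.0
position: [0.4949, -0.1496, 0.1239]
tcp_rot: [[-0.995, -0.1, 0.018], [-0.101, 0.995, -0.002], [-0.018, -0.004, -1.0]]
force: [11.3, 13.7, 30.9]
opening: 0.001
```

Run:
```python
from h import *
p=loc(__import__("rig").read_state()["position"]);print(p, "theta~",np.arctan2(-(p[0]-.0095),p[2]-.022))
plan([p],qq[3])
```

```text
[-0.08485157  0.04335849  0.12394234] theta~ 0.7467469960075633
t 5.0 pos [ 0.4949 -0.1496  0.1239] F [11.3 13.7 30.9] op 0.0007198954840964378 rotvec [-0.004, 0.018, -0.003]
[-0.0849  0.0434  0.1239] -> [55.73, 25.02, -1.11]
```

>>> {"method": "move_arm", "body": {"linear": [[-0.5,0,-0.5],[-0.8,0,-3],[-1,0,-7],[-1,0,-11],[-1,0,-14],[-1,0,-14],[-1,0,-14]], "angular": [[0,0.018,0],[0,0.018,0],[0,0.018,0],[0,0.018,0],[0,0.018,0.0],[0,0.018,0],[0,0.018,0]], "fingers": [1,1,1,1,1,1,1]}}

```text
time_s: 5.58
position: [0.5024, -0.1485, 0.2655]
tcp_rot: [[-0.995, -0.101, 0.003], [-0.101, 0.995, -0.006], [-0.002, -0.006, -1.0]]
force: [-0.1, 0.5, 0.1]
opening: 0.004
```

Run:
```python
from h import *
from rig import capture
import cv2
u=np.array([np.cos(pp[3]),np.sin(pp[3])])
P=lambda d,z:np.r_[pp[:2]+u*d,z]
plan([P(.072,.262),P(.072,.178),P(.0535,.178)],pp[3])
s=capture("scene")["color"][:,:,::-1];t=capture("top")["color"][:,:,::-1]
im=np.hstack([cv2.resize(t[110:220,290:400],(400,400),interpolation=2),cv2.resize(s[230:360,270:400],(400,400),interpolation=2)])
cv2.imwrite("pics/c.png",im)
```

```text
t 5.5833 pos [ 0.5024 -0.1485  0.2655] F [-0.1  0.5  0.1] op 0.0038382748320315435 rotvec [-0.006, 0.002, -0.108]
[ 0.7075 -0.1707  0.262 ] -> [-20.18, -4.27, 0.42]
[ 0.7075 -0.1707  0.178 ] -> [-20.16, -4.21, 8.82]
[ 0.6894 -0.1745  0.178 ] -> [-18.33, -4.41, 8.81]
```

View pics/c.png

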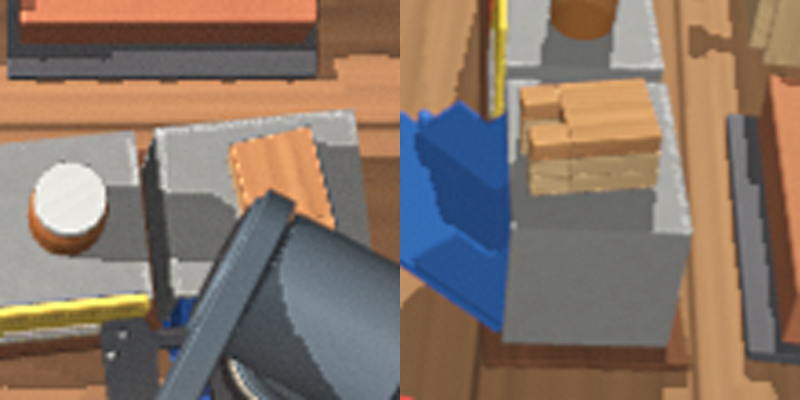

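The bin stands fully tipped and empty (right half, 450,200). All three pins are in place, and the top pin's rear edge runs from (232,147) to (312,128) on the left. Next I'll go behind the stack.

>>> {"method": "move_arm", "body": {"linear": [[-4,-0.9,0],[-8,-1.7,0],[-12,-2.6,0],[-16,-3.4,0],[-20.4,-4.3,0],[-20.4,-4.3,0],[-20.4,-4.3,3],[-20.4,-4.3,6],[-20.4,-4.3,8],[-20.4,-4.3,8.8],[-20.4,-4.3,8.8],[-20.4,-4.3,8.8]], "angular": [[0,0,-0.03],[0,0,-0.06],[0,0,-0.08],[-0.006,0,-0.108],[-0.006,0.002,-0.108],[-0.006,0.002,-0.108],[-0.006,0.002,-0.108],[-0.006,0.002,-0.108],[-0.006,0.002,-0.108],[-0.006,0.002,-0.108],[-0.006,0.002,-0.108],[-0.006,0.002,-0.108]], "fingers": [0.54,0.54,0.54,0.54,0.54,0.54,0.54,0.54,0.54,0.54,0.54,0.54]}}

```text
time_s: 6.68
position: [0.7073, -0.1702, 0.173]
tcp_rot: [[-0.978, -0.207, -0.008], [-0.207, 0.978, 0.004], [0.007, 0.005, -1.0]]
force: [-0.5, 0.1, 0.0]
opening: 0.23
```

Run:
```python
from h import *
from rig import capture
import cv2
u=np.array([np.cos(pp[3]),np.sin(pp[3])])
P=lambda d,z:np.r_[pp[:2]+u*d,z]
plan([P(d,.178) for d in(.072,.0535,.03,0,-.03)],pp[3])
print(loc(P(.0535,.178)),loc(P(-.03,.178)))
s=capture("scene")["color"][:,:,::-1]
cv2.imwrite("pics/d.png",cv2.resize(s[220:330,290:400],(600,600),interpolation=2))
```

```text
t 6.6833 pos [ 0.7073 -0.1702  0.173 ] F [-0.5  0.1  0. ] op 0.23045089852997722 rotvec [0.005, -0.007, -0.0]
[ 0.7075 -0.1707  0.178 ] -> [-0.01, -0.05, -0.5]
[ 0.6894 -0.1745  0.178 ] -> [1.84, -0.05, -0.48]
[ 0.6664 -0.1794  0.178 ] -> [4.19, -0.06, -0.47]
[ 0.6371 -0.1856  0.178 ] -> [7.19, -0.06, -0.45]
[ 0.6078 -0.1918  0.178 ] -> [10.19, -0.06, -0.43]
[ 0.10603654 -0.00160436  0.178     ] [ 0.02299633 -0.01035495  0.178     ]
```

View pics/d.png

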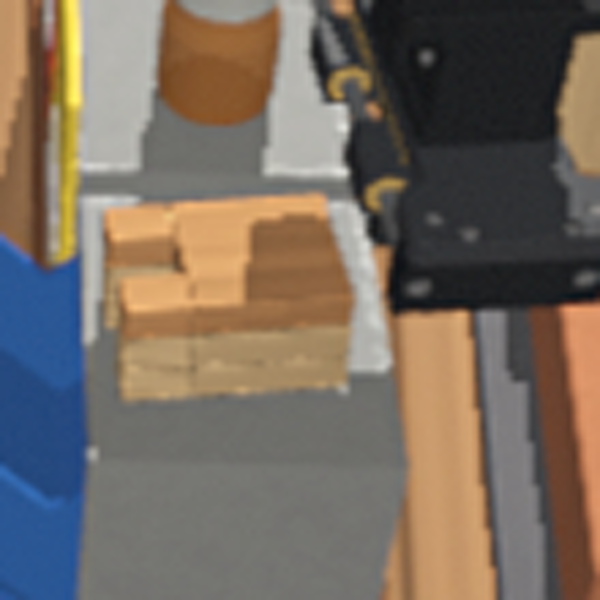

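The gripper is behind the stack, with its body's lower edge at (490,300) and its fingers hidden behind it. Nothing has been touched. I'll raise it 6 mm and push forward slowly.

>>> {"method": "move_arm", "body": {"linear": [[0,0,-0.6],[0,-0.05,-0.6],[1.0,-0.05,-0.6],[1.6,-0.05,-0.6],[2.0,-0.05,-0.6],[2.4,-0.05,-0.6],[2.8,-0.05,-0.6],[3.2,-0.05,-0.6],[3.6,-0.05,-0.6],[4.0,-0.05,-0.6],[4.4,-0.05,-0.6],[4.8,-0.05,-0.6]], "angular": [[0.005,-0.007,0],[0.005,-0.007,0],[0.005,-0.007,0],[0.005,-0.007,0],[0.005,-0.007,0],[0.005,-0.007,0],[0.005,-0.007,0],[0.005,-0.007,0],[0.005,-0.007,0],[0.005,-0.007,0],[0.005,-0.007,0],[0.005,-0.007,0]], "fingers": [0.54,0.54,0.54,0.54,0.54,0.54,0.54,0.54,0.54,0.54,0.54,0.54]}}

```text
time_s: 7.73
position: [0.661, -0.181, 0.1808]
tcp_rot: [[-0.978, -0.207, 0.003], [-0.207, 0.978, -0.001], [-0.003, -0.001, -1.0]]
force: [0.4, -0.0, 0.4]
opening: 0.23
```

Run:
```python
from h import *
from rig import capture
import cv2
u=np.array([np.cos(pp[3]),np.sin(pp[3])])
P=lambda d,z:np.r_[pp[:2]+u*d,z]
plan([P(d,.179) for d in(.02,0,-.02,-.03)],pp[3])
s=capture("scene")["color"][:,:,::-1]
cv2.imwrite("pics/e.png",cv2.resize(s[220:340,270:390],(600,600),interpolation=2))
```

```text
t 7.7333 pos [ 0.661  -0.181   0.1808] F [ 0.4 -0.   0.4] op 0.23032432955913779 rotvec [-0.001, 0.003, -0.0]
[ 0.6567 -0.1815  0.179 ] -> [0.43, 0.05, 0.18]
[ 0.6371 -0.1856  0.179 ] -> [2.43, 0.05, 0.18]
[ 0.6175 -0.1897  0.179 ] -> [4.43, 0.05, 0.17]
[ 0.6078 -0.1918  0.179 ] -> [5.43, 0.05, 0.17]
```

View pics/e.png

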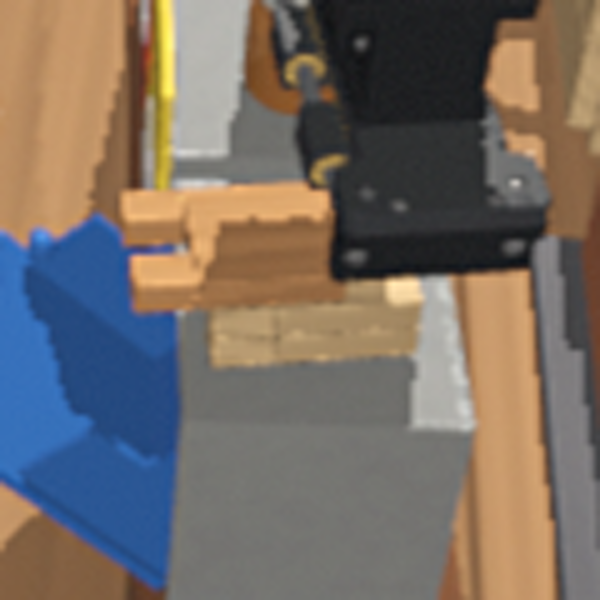

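The top pin has slid about 3 cm, overhanging the front at (130,240). The lower pins haven't moved. I'll keep pushing.

>>> {"method": "move_arm", "body": {"linear": [[0.5,0,0.1],[1.0,0,0.15],[1.4,0,0.15],[1.8,0,0.15],[2.2,0,0.15],[2.7,0,0.15],[3.2,0,0.15],[3.7,0,0.15],[4.2,0,0.15],[4.7,0,0.15],[5.2,0,0.15],[5.5,0,0.15]], "angular": [[0,0,0],[0,0,0],[0,0,0],[0,0,0],[0,0,0],[0,0,0],[0,0,0],[0,0,0],[0,0,0],[0,0,0],[0,0,0],[0,0,0]], "fingers": [0.54,0.54,0.54,0.54,0.54,0.54,0.54,0.54,0.54,0.54,0.54,0.54]}}

```text
time_s: 8.78
position: [0.6053, -0.1926, 0.1791]
tcp_rot: [[-0.978, -0.207, 0.001], [-0.207, 0.978, -0.001], [-0.001, -0.001, -1.0]]
force: [-0.5, -0.2, 1.0]
opening: 0.232
```

Run:
```python
from h import *
from rig import capture
import cv2
u=np.array([np.cos(pp[3]),np.sin(pp[3])])
P=lambda d,z:np.r_[pp[:2]+u*d,z]
plan([P(d,.179) for d in(-.03,-.045)],pp[3])
s=capture("scene")["color"][:,:,::-1]
cv2.imwrite("pics/f.png",cv2.resize(s[220:350,260:390],(600,600),interpolation=2))
```

```text
t 8.7833 pos [ 0.6053 -0.1926  0.1791] F [-0.5 -0.2  1. ] op 0.2315591787472596 rotvec [-0.001, 0.001, -0.001]
[ 0.6078 -0.1918  0.179 ] -> [-0.25, 0.02, 0.01]
[ 0.5931 -0.1949  0.179 ] -> [1.25, 0.02, 0.01]
```

View pics/f.png

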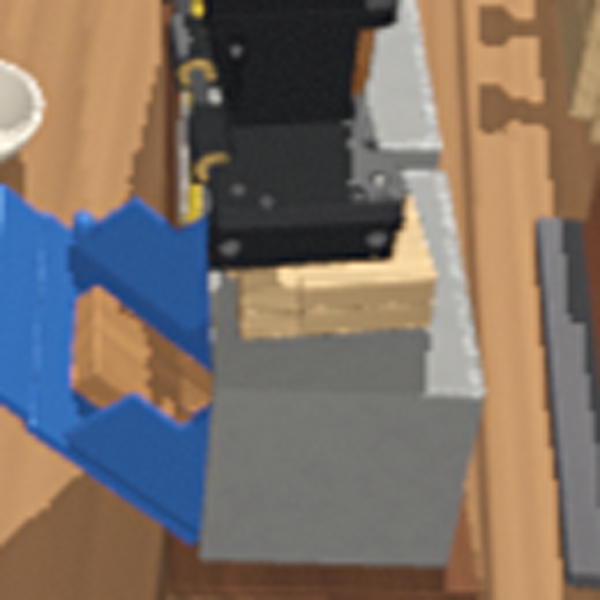

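The pin has dropped into the open bin, with its rear end leaning on the panel at (130,340). The two lower pins still lie as before. Next I'll lift, close the fingers and move in front of the bin.

>>> {"method": "move_arm", "body": {"linear": [[-0.3,0,-3],[-0.3,0,-6],[-0.3,0,-8.5]], "angular": [[0,0,0],[0,0,0],[0,0,0]], "fingers": [1,1,1]}}

```text
time_s: 9.08
position: [0.6082, -0.1921, 0.2655]
tcp_rot: [[-0.978, -0.206, 0.001], [-0.206, 0.978, -0.001], [-0.0, -0.001, -1.0]]
force: [0.9, 0.9, 0.4]
opening: 0.082
```

Run:
```python
from h import *
plan([W(-.15,0,.262),W(-.15,0,.105)],qq[3])
```

```text
t 9.0833 pos [ 0.6082 -0.1921  0.2655] F [0.9 0.9 0.4] op 0.08199740959562792 rotvec [-0.001, 0.001, 0.104]
[ 0.4346 -0.1995  0.262 ] -> [17.14, 2.86, 0.34]
[ 0.4346 -0.1995  0.105 ] -> [17.14, 2.87, 16.04]
```

>>> {"method": "move_arm", "body": {"linear": [[4,0.7,0.3],[8,1.4,0.3],[12,2,0.3],[16,2.7,0.3],[17.2,2.9,0.3],[17.2,2.9,0.3],[17.2,2.9,4],[17.2,2.9,8],[17.2,2.9,12],[17.2,2.9,15],[17.2,2.9,15.8],[17.2,2.9,15.8]], "angular": [[0,0,0.03],[0,0,0.06],[0,0,0.09],[0,0,0.104],[0,0,0.104],[0,0,0.104],[0,0,0.104],[0,0,0.104],[0,0,0.104],[0,0,0.104],[0,0,0.104],[0,0,0.104]], "fingers": [1,1,1,1,1,1,1,1,1,1,1,1]}}

```text
time_s: 10.08
position: [0.4341, -0.1989, 0.1053]
tcp_rot: [[-0.995, -0.104, -0.002], [-0.104, 0.995, 0.002], [0.002, 0.002, -1.0]]
force: [-0.2, 0.6, 1.0]
opening: 0.007
```

Run:
```python
from h import *
print(loc(__import__("rig").read_state()["position"]))
f=lambda t:W(-.15*np.sin(t)-.006*np.cos(t)-.0095,0,.022+.15*np.cos(t)-.025)
plan([f(t) for t in(.75,.65,.55,.45,.35,.25,.2,.15,.1,.05,0,-.03)],qq[3])
```

```text
[-0.15042096  0.00063926  0.10529682]
t 10.0833 pos [ 0.4341 -0.1989  0.1053] F [-0.2  0.6  1. ] op 0.006674563566833684 rotvec [0.002, -0.002, 0.0]
[ 0.4683 -0.196   0.1068] -> [-3.43, -0.06, -0.15]
[ 0.4793 -0.1948  0.1164] -> [-4.53, -0.06, -1.12]
[ 0.4913 -0.1936  0.1249] -> [-5.74, -0.06, -1.97]
[ 0.5041 -0.1922  0.1321] -> [-7.02, -0.06, -2.69]
[ 0.5176 -0.1908  0.1379] -> [-8.38, -0.06, -3.28]
[ 0.5317 -0.1893  0.1423] -> [-9.79, -0.06, -3.73]
[ 0.5389 -0.1886  0.144 ] -> [-10.52, -0.06, -3.89]
[ 0.5462 -0.1878  0.1453] -> [-11.25, -0.06, -4.03]
[ 0.5535 -0.1871  0.1463] -> [-11.99, -0.06, -4.12]
[ 0.5609 -0.1863  0.1468] -> [-12.73, -0.06, -4.18]
[ 0.5684 -0.1855  0.147 ] -> [-13.48, -0.06, -4.2]
[ 0.5729 -0.185   0.1469] -> [-13.93, -0.06, -4.19]
```

>>> {"method": "move_arm", "body": {"linear": [[-1.7,0,0],[-3.2,0,-0.1],[-3.6,0,-0.3],[-4.1,0,-0.7],[-4.6,0,-1.1],[-5.2,0,-1.6],[-5.8,0,-2.0],[-6.4,0,-2.4],[-7.0,0,-2.7],[-7.6,0,-3.0],[-8.2,0,-3.2],[-8.8,0,-3.4]], "angular": [[0,0,0],[0,0,0],[0,0,0],[0,0,0],[0,0,0],[0,0,0],[0,0,0],[0,0,0],[0,0,0],[0,0,0],[0,0,0],[0,0,0]], "fingers": [1,1,1,1,1,1,1,1,1,1,1,1]}}

```text
time_s: 11.08
position: [0.5224, -0.1897, 0.1394]
tcp_rot: [[-0.995, -0.104, -0.002], [-0.104, 0.995, 0.002], [0.002, 0.002, -1.0]]
force: [-1.8, -0.1, 0.7]
opening: 0.005
```

Run:
```python
from h import *
from rig import capture
import cv2
print(loc(__import__("rig").read_state()["position"]))
f=lambda t:W(-.15*np.sin(t)-.006*np.cos(t)-.0095,0,.022+.15*np.cos(t)-.025)
plan([f(t) for t in(.2,.1,.0,-.03)],qq[3])
s=capture("scene")["color"][:,:,::-1]
cv2.imwrite("pics/g.png",cv2.resize(s[220:350,260:390],(600,600),interpolation=2))
```

```text
[-0.06164956  0.00062485  0.139427  ]
t 11.0833 pos [ 0.5224 -0.1897  0.1394] F [-1.8 -0.1  0.7] op 0.0050352674385769555 rotvec [0.002, -0.002, 0.0]
[ 0.5389 -0.1886  0.144 ] -> [-1.65, -0.06, -0.46]
[ 0.5535 -0.1871  0.1463] -> [-3.12, -0.06, -0.69]
[ 0.5684 -0.1855  0.147 ] -> [-4.61, -0.06, -0.77]
[ 0.5729 -0.185   0.1469] -> [-5.06, -0.06, -0.76]
```

View pics/g.png

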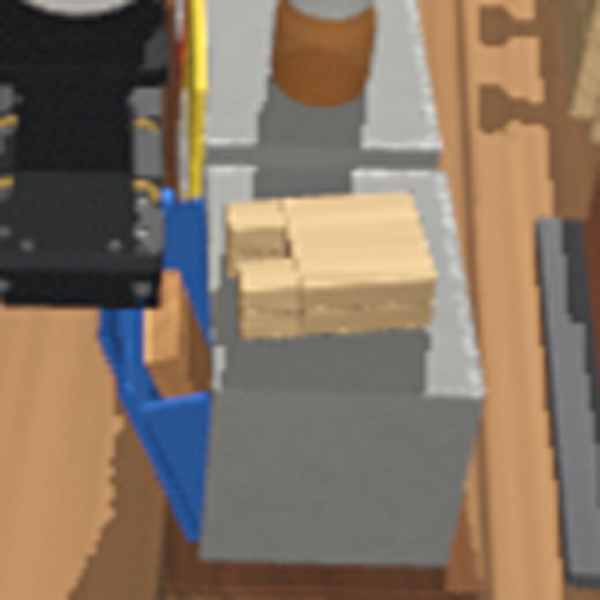

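The bin is about 0.3 rad open. The pin stands inside near the panel at (180,330), and the lower pins lie unchanged. I'll push on through the catch.

>>> {"method": "move_arm", "body": {"linear": [[-0.5,0,-0.15],[-1.0,0,-0.3],[-1.5,0,-0.4],[-2.0,0,-0.5],[-2.4,0,-0.6],[-2.8,0,-0.65],[-3.2,0,-0.7],[-3.6,0,-0.7],[-4.0,0,-0.7],[-4.4,0,-0.7],[-4.7,0,-0.7],[-4.7,0,-0.7]], "angular": [[0,0,0],[0,0,0],[0,0,0],[0,0,0],[0,0,0],[0,0,0],[0,0,0],[0,0,0],[0,0,0],[0,0,0],[0,0,0],[0,0,0]], "fingers": [1,1,1,1,1,1,1,1,1,1,1,1]}}

```text
time_s: 12.13
position: [0.5687, -0.1853, 0.1468]
tcp_rot: [[-0.994, -0.106, -0.006], [-0.106, 0.994, 0.001], [0.006, 0.001, -1.0]]
force: [-8.7, -1.6, 6.0]
opening: 0.008
```

>>> {"method": "move_arm", "body": {"linear": [[-0.2,0,0],[-0.4,0,0],[-0.4,0,0]], "angular": [[0,0,0],[0,0,0],[0,0,0]], "fingers": [1,1,1]}}

```text
time_s: 12.38
position: [0.5686, -0.1854, 0.1469]
tcp_rot: [[-0.994, -0.107, -0.016], [-0.107, 0.994, 0.0], [0.016, 0.002, -1.0]]
force: [-12.5, -2.6, 8.7]
opening: 0.002
```

>>> {"method": "move_arm", "body": {"linear": [[1,0,0],[3,0,0],[6,0,0],[9,0,-3],[12,0,-7],[12,0,-10],[12,0,-10],[12,0,-10]], "angular": [[0,0,0],[0,-0.016,0],[0,-0.016,0],[0,-0.016,0],[0,-0.016,0],[0,-0.016,0],[0,-0.016,0],[0,-0.016,0]], "fingers": [1,1,1,1,1,1,1,1]}}

```text
time_s: 13.05
position: [0.4531, -0.1997, 0.2514]
tcp_rot: [[-0.994, -0.107, 0.007], [-0.107, 0.994, -0.003], [-0.007, -0.003, -1.0]]
force: [-0.2, -0.5, -0.4]
opening: 0.006
```

Run:
```python
from h import *
from rig import capture
import cv2
print(__import__("rig").read_state()["position"])
n=capture("scene")["color"][:,:,::-1];o=C["scene"]["color"][:,:,::-1]
im=np.hstack([cv2.resize(i[230:350,290:370],(400,600),interpolation=2) for i in(o,n)])
cv2.imwrite("pics/h.png",im)
```

```text
[ 0.45311742 -0.19967804  0.25138593]
```

View pics/h.png

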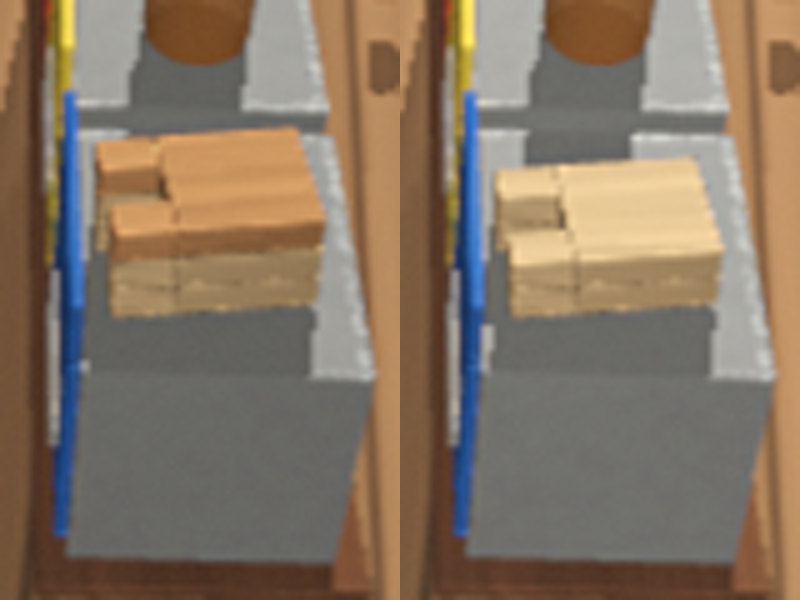

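The panel sits exactly where it did before (x 65–78 against 465–478, top at y 92). The lower pins are unchanged at their front edges. I'll do a numeric check of the blue edge, then hand in.

Run:
```python
from h import *
from rig import capture,hand_in,read_state
n=capture("scene")["color"].astype(int);o=C["scene"]["color"].astype(int)
for i in(o,n):
    m=(i[:,:,2]>i[:,:,0]+60)[245:345,290:330]; y,x=np.nonzero(m); print(m.sum(),x.mean(),y.mean())
print(read_state()["force"]); print(hand_in())
```

```text
270 13.507407407407408 46.53333333333333
273 13.52014652014652 46.57142857142857
[-1.27364387 -0.11125873  0.49237502]
the job is handed in; nothing more can be done
None
```

I tipped the blue bin forward to its stop and pushed the top pin off the stack from behind so it dropped in. I then pushed the bin shut, backed off, and handed in at about 13 s.

- **Bin tipped:** the tilt worked out from the tool position was about 0.75 rad. The force there peaked at around 36 N, read at the wrist with the fingertips against the tab.
- **Bin shut:** the finger met a hard stop at the expected shut position. Afterwards the blue panel's image centroid matched the starting picture to within 0.05 px.
- **Top pin:** it was last seen standing inside the bin at about 0.3 rad, and it can't be seen once the bin is shut.
- **Lower pins, jar, neighbouring bins:** the lower pins, the jar and the yellow bin look unmoved next to the start picture, by eye only. The red bin, the tin and the items on the table weren't compared again at the end.
- **Robot:** the gripper stood clear of everything, about 12 cm in front of the cabinet and 10 cm above its pushing height. The residual force reading was about 1 N.
- **Disagreement:** heights measured from the two views came out 2–3 mm below the text's figures (cabinet top 0.137 m against 0.140 m). I used the text's heights.

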